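Tip a carton label-up and press its flap shut against the rail

TASK

Push the standing carton with the orange label over onto the side opposite its label, so that it lies label-up with its top towards the rail, without lifting it off the table. Then slide it along the table until its top lies flush against the rail's white plate and press it there with a push of about 12 N for one second, so that the self-stick flap seals; never use more than 25 N, which crushes the carton. Let go, leaving it lying there label-up and square at the plate, and leave the other carton and the other things on the table undisturbed.

Things in the scene. Friction and masses are not known exactly. Their poses are not given: they have to be found in the camera images.
- carton: Rigid closed brown box with orange label, standing at the start: 72 mm thick (x), 90 wide (y), 170 tall (z). Label on the upper half of its +x side, folded 26 mm over the top edge; it must fall onto its blank -x side. Origin: centre of underside; z: underside to top. 0.24-0.4 kg, centre of mass mid-way. At the start -x looks towards the rail within about 20 degrees.
- carton_top (a point): Centre of the carton's top (the flap face that goes against the rail), 170 mm from its origin along its z. Pushed near this end, the standing carton tips over its lower edge; pushed low, it slides. Sliding it along the table takes about 1 to 4 N. Lying, it is 72 mm high.
- rail: Rail fixed to the table: aluminium wall, yellow strip on top, 480 mm long (x), 70 high, 20 thick, foot and brackets behind to 60 mm at +y; origin on the table, 30 mm behind the wall's front, which looks to -y. In front of the wall a white backing plate (460 long, 10 thick, to 65 mm high) is clamped, parallel to it; the carton goes against this plate, which does not give.
- rail_face (a point): Middle of the front of the rail's wall, 36 mm above the table; axes as the rail's (-y: out of the wall towards the carton, x: along it). The plate's front stands 10 to 34 mm out from here: set anew each time, not measured, so find it by feel. The carton's whole width must bear on it: centre of its top within 180 mm of this point along x.
- blue_carton: Another carton of the same size with a blue label, standing beside the first (the two can be in either place, 160 mm or more apart centre to centre). Must stay standing where it is. Origin: centre of its underside.
- cup: White open cup, 72 mm wide, 100 mm tall, behind the rail; to be left alone. Origin: centre of its underside.
- jar: Green glass jar with white lid, 60 mm wide, 110 mm tall, behind the rail; to be left alone. Origin: centre of its underside.
- tape: Roll of brown tape lying flat, 100 mm wide, 48 mm high, behind the rail; to be left alone. Origin: centre of its underside.
Things that resemble listed ones, but are neither listed nor needed, are in the scene too. Leave any pink or turquoise look-alike of the carton alone.

How it is judged:
By the outcome, as a careful person would: the job done as asked, in the order asked, and still so for the second after the job is handed in, with the robot touching nothing.
It also fails if it takes over 72 s, if anything falls off the work surface, if the arm or the gripper's body presses on something with over 40 N, if the wrist force passes 120 N, or if a joint passes its speed limit or range.

ROBOT

A 6-joint arm with a two-finger parallel gripper is mounted at the origin on the work surface. World frame = base frame: x ahead of the robot, y to its left, z up, the work surface at z = 0. Lengths are in m, angles in rad, forces in N, time in s.
With the tool pointing down it reaches from about 0.325 to 0.775 m from the base axis. Payload 5.5 kg.
Tool frame: the origin (TCP) lies between the finger pads; the fingertips stand 8 mm ahead of it and the grasp point (between the pads) lies 11 mm behind it (tcp_to_tips is the distance from the TCP to the fingertips, in m); z points along the fingers, y is the direction in which the jaws open and shut (so a half turn about z gives the same grasp; the last joint's range is limited). The gripper opens to 88 mm and grips with 3 to 60 N. Pads are 20 mm wide; open, the fingers measure 115 mm over their backs; the gripper's body (75 mm by 178 mm) begins 61 mm behind the grasp point.
Start: joints at [1.285, 0.091, 1.231, -0, 1.82, -0.057], TCP at [0.136, 0.584, 0.231] pointing down, gripper open.
Joint ranges: [-2.87, 2.87], [-0.86, 2.18], [0.17, 2.46], [-1.51, 4.65], [0.06, 2.69], [-2.65, 2.65]. Speed limits (rad/s): [2.57, 2.57, 3.01, 3.14, 3.14, 3.14].

INTERFACE

Orientations are given as a unit quaternion [w, x, y, z].
In Python, from bench import * gives the robot as it stands. Calls block until the motion is done:
- move_to(position, orientation): joint-space move of the TCP to a pose.
- move_l(position, speed=0.15, orientation=None): straight line of the TCP; orientation=None keeps the orientation; speed is the mean speed in m/s.
- movej(angles): joint-space move.
- gripper_open() and close(): open the fingers fully, or close them until they stop; the grip force is fixed at half the most.
- hold(seconds).
- inverse_kinematics(position, orientation): joint angles nearest the present ones, or None.
- state(): the state.
- get_image(name): name is "side" or "top"; returns a dict with "frame" (400x640x3 uint8, blue, green, red), "depth" (400x640 float32, m along the optical axis (not along the pixel's ray), 0 where there is no reading), "camera_matrix" (3x3 intrinsics, pixels), "k1" (the pictures are not rectified: a ray, as slopes to the right and down, at radius r is drawn at 1 + k1 r^2 times it, then the intrinsics apply), "view" (4x4, takes a point from world to camera coordinates). Camera axes: x right, y up, looking along -z (the intrinsics and any distortion apply to the point x, -y, -z); pixel columns grow to the right and rows downward; lengths in m; the calibration is good to about 2 mm. A picture is of the moment at which its call begins.
A pose or a line that the arm cannot do raises IKError and nothing moves.
- job_done(): hands the job in, once; it reports no verdict.
The state is a dict: "time": time; "joint_pos": joint angles; "dq": joint speeds; "joint_torque": joint torques, N m; "ee_pos": TCP position; "ee_rot": TCP orientation; "ft_force": force on the tool from outside, world axes, zero at the start; "moment": the same for the moment, N m; "finger_gap": finger opening in m.
Only numpy, scipy, OpenCV 4.12 (cv2) and the standard library are available. Lean on these libraries where they do the work, as an engineer would, in place of code of your own. Each camera call takes 0.05 s, during which the arm holds its last target.

## Working session

There is one attempt and no reset: what is moved stays moved. The work goes in short steps, each a Python script; the robot and the scene stay as the last script left them, time stands still between calls to the robot, and variables do not carry over. Pictures are saved under pics/ and viewed, and the job is handed in when it is done.

```bash
mkdir -p pics; ls
python3 - <<'E'
from bench import *
import cv2,numpy as np
for n in("side","top"):
    g=get_image(n); cv2.imwrite(f"pics/{n}0.png",g["frame"]); np.savez(f"pics/{n}0.npz",**g)
    print(n,g["camera_matrix"],g["k1"],g["view"])
print(state())
E
```

```text
pics
side [[368.89425032   0.         320.80652532]
 [  0.         368.89425032 206.47412327]
 [  0.           0.           1.        ]] -0.03996540311873331 [[ 0.7892767  -0.61376811 -0.01819307 -0.40745167]
 [ 0.32476875  0.39212541  0.86067585 -0.3079497 ]
 [-0.52112143 -0.68521994  0.50882815 -0.55047417]
 [ 0.          0.          0.          1.        ]]
top [[386.7116635    0.         320.12317842]
 [  0.         386.7116635  201.33382595]
 [  0.           0.           1.        ]] -0.054979014087355726 [[-0.02161403 -0.99965629 -0.01483726  0.07812519]
 [ 0.99119272 -0.02336573  0.13034968 -0.57065426]
 [-0.13065156 -0.0118892   0.99135706 -1.18593319]
 [ 0.          0.          0.          1.        ]]
{'time': 0.1, 'joint_pos': array([ 1.28528250e+00,  9.18086809e-02,  1.23175310e+00, -7.76638162e-06,
        1.81981472e+00, -5.66843157e-02]), 'dq': array([ 0.00024672, -0.00130782, -0.00210852, -0.00052405, -0.00032551,
        0.00047077]), 'joint_torque': array([ 1.42600609e-03, -4.47858524e+01, -4.07571101e+01,  6.99197059e-02,
        2.84707878e-02, -1.09023690e-04]), 'ee_pos': array([0.13602623, 0.58411724, 0.22961189]), 'ee_rot': array([-1.48154704e-04,  1.14166192e-01,  9.93461265e-01, -8.79542070e-04]), 'ft_force': array([-0.46916921,  0.12863552, -0.11160693]), 'moment': array([-0.05232377, -0.07300573,  0.01156722]), 'finger_gap': 0.08783473353838897}
```

View pics/side0.png

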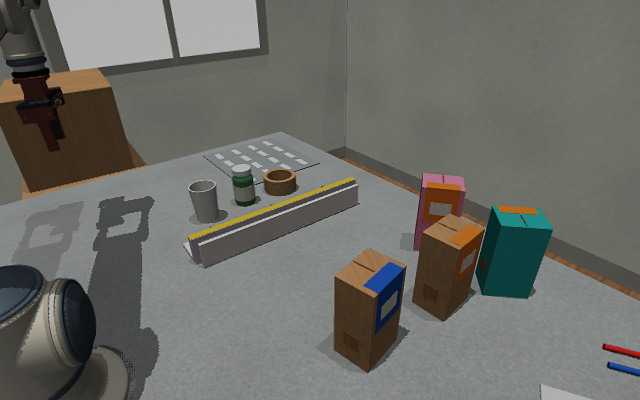

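View pics/top0.png

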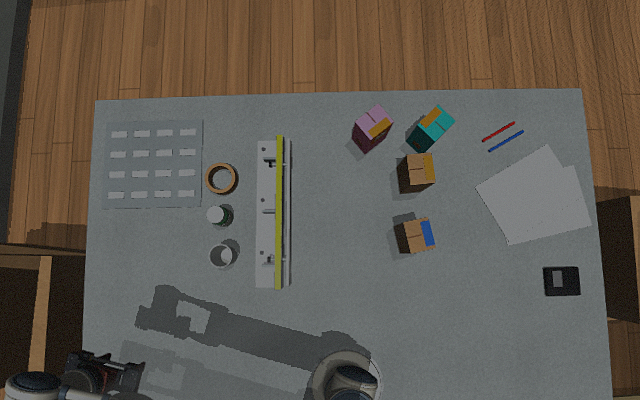

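Candidates in the top view: brown with an orange label at (416,172), brown with a blue label at (414,235), pink at (373,130) and turquoise at (430,128). Only (416,172) is a brown carton with an orange label. I'll confirm it in a crop and measure.

```bash
cat > h.py <<'E'
import numpy as np,cv2
def cloud(g):
    K=g["camera_matrix"];k1=float(g["k1"]);V=g["view"];d=g["depth"]
    v,u=np.mgrid[0:d.shape[0],0:d.shape[1]].astype(float)
    xd=(u-K[0,2])/K[0,0];yd=(v-K[1,2])/K[1,1]
    x,y=xd.copy(),yd.copy()
    for _ in range(8):
        s=1+k1*(x*x+y*y);x=xd/s;y=yd/s
    P=np.stack([x*d,-y*d,-d],-1)
    W=(P-V[:3,3])@V[:3,:3]
    W[d<=0]=np.nan
    return W
def topface(g,box,zlo=.16,zhi=.18):
    W=cloud(g);u0,u1,v0,v1=box
    m=np.zeros(W.shape[:2],bool);m[v0:v1,u0:u1]=1
    m&=(W[...,2]>zlo)&(W[...,2]<zhi)
    p=W[m]
    r=cv2.minAreaRect((p[:,:2]*1000).astype(np.float32))
    return r,np.median(p[:,2]),m,p
E
python3 - <<'E'
from h import *
g=dict(np.load("pics/top0.npz"))
for n,b in dict(orange=(390,440,145,200),blue=(390,440,208,260),pink=(345,397,95,160),teal=(400,460,95,155)).items():
    r,z,m,p=topface(g,b); c=cv2.boxPoints(r)
    print(n,np.round(r[0],1),np.round(r[1],1),round(r[2],1),round(float(z),4),len(p),np.round(c).tolist(),np.round(p.mean(0),4))
W=cloud(g)
hsv=cv2.cvtColor(g["frame"],cv2.COLOR_BGR2HSV)
# rail profile
for x in(.35,.45,.55,.65):
    m=(abs(W[...,0]-x)<.01)&(W[...,1]>.05)&(W[...,1]<.35)
    p=W[m];b=np.round(p[:,1]/.005).astype(int)
    print(x,[(round(k*.005,3),round(float(np.median(p[b==k,2])),3)) for k in np.unique(b) if np.median(p[b==k,2])>.008])
ym=(hsv[...,0]>20)&(hsv[...,0]<35)&(hsv[...,1]>150)&(hsv[...,2]>100)&(abs(W[...,2]-.07)<.02)
p=W[ym];print("strip",len(p),cv2.boxPoints(cv2.minAreaRect((p[:,:2]*1000).astype(np.float32))),np.median(p[:,2]), np.polyfit(p[:,0],p[:,1],1))
cv2.imwrite("pics/crop0.png",cv2.resize(g["frame"][90:270,340:470],None,fx=3.2,fy=3.2,interpolation=cv2.INTER_CUBIC))
s=dict(np.load("pics/side0.npz"))
cv2.imwrite("pics/crops0.png",cv2.resize(s["frame"][160:370,320:560],None,fx=2.7,fy=2.7,interpolation=cv2.INTER_CUBIC))
E
```

```text
orange [ 643.6 -224.3] [90.4 74. ] 4.6 0.1697 820 [[596.0, -191.0], [602.0, -265.0], [692.0, -258.0], [686.0, -184.0]] [ 0.6427 -0.2237  0.1696]
blue [ 453.7 -209.3] [90.5 74. ] 11.0 0.1697 867 [[402.0, -182.0], [416.0, -254.0], [505.0, -237.0], [491.0, -164.0]] [ 0.4535 -0.2089  0.1697]
pink [786.7 -97.5] [73.8 90.8] 38.0 0.1697 757 [[730.0, -84.0], [786.0, -156.0], [844.0, -111.0], [788.0, -39.0]] [ 0.7855 -0.0973  0.1697]
teal [ 747.5 -253.2] [ 81.9 174.5] 51.0 0.1696 793 [[654.0, -230.0], [790.0, -340.0], [841.0, -276.0], [706.0, -166.0]] [ 0.7716 -0.2742  0.1696]
0.35 [(np.float64(0.165), 0.047), (np.float64(0.17), 0.064), (np.float64(0.175), 0.065), (np.float64(0.19), 0.064), (np.float64(0.195), 0.07), (np.float64(0.2), 0.069), (np.float64(0.205), 0.07), (np.float64(0.215), 0.01), (np.float64(0.23), 0.008), (np.float64(0.26), 0.009)]
0.45 [(np.float64(0.165), 0.065), (np.float64(0.17), 0.065), (np.float64(0.185), 0.038), (np.float64(0.19), 0.069), (np.float64(0.195), 0.068), (np.float64(0.2), 0.07), (np.float64(0.205), 0.07), (np.float64(0.22), 0.009), (np.float64(0.225), 0.008
[... 449 characters left out ...]
(np.float64(0.23), 0.013), (np.float64(0.235), 0.044), (np.float64(0.24), 0.047), (np.float64(0.245), 0.018), (np.float64(0.25), 0.011), (np.float64(0.255), 0.011)]
0.65 [(np.float64(0.16), 0.055), (np.float64(0.165), 0.065), (np.float64(0.18), 0.037), (np.float64(0.185), 0.07), (np.float64(0.19), 0.071), (np.float64(0.195), 0.07), (np.float64(0.2), 0.069), (np.float64(0.21), 0.008), (np.float64(0.225), 0.009), (np.float64(0.24), 0.009), (np.float64(0.335), 0.023), (np.float64(0.34), 0.048), (np.float64(0.345), 0.049), (np.float64(0.35), 0.046)]
strip 622 [[308.04703 189.50325]
 [783.1945  181.75163]
 [783.473   198.82112]
 [308.3255  206.57274]] 0.07037972227460196 [-0.02149583  0.20655451]
```

Run:
```python
from h import *
s=dict(np.load("pics/side0.npz"))
for n,b in dict(orange=(410,490,205,260),blue=(325,412,240,300),pink=(410,470,165,200),teal=(480,560,200,240)).items():
    r,z,m,p=topface(s,b); print(n,np.round(r[0],1),np.round(r[1],1),round(r[2],1),z,len(p),np.round(p.mean(0),4))
```

```text
orange [ 641.3 -224.1] [92.  73.1] 4.6 0.1697190426385626 1438 [ 0.6352 -0.2278  0.1689]
blue [ 452.5 -209.3] [91.4 74.2] 11.5 0.17001406612358874 2209 [ 0.4475 -0.2136  0.1694]
pink [783.4 -97.3] [76.3 88.9] 38.3 0.16999254715709233 773 [ 0.7773 -0.102   0.169 ]
teal [ 756.3 -263.7] [ 88.8 148.5] 55.3 0.16939737623378748 1311 [ 0.768  -0.2803  0.1685]
```

View pics/crop0.png

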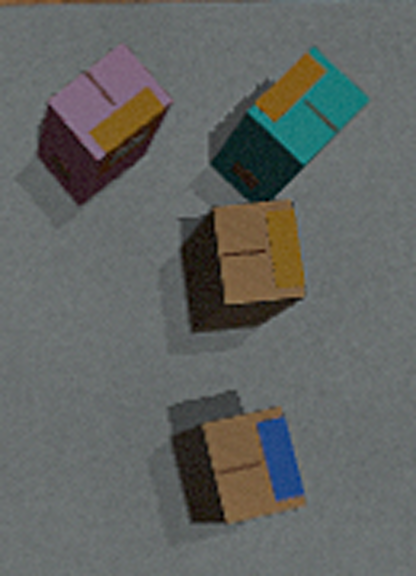

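View pics/crops0.png

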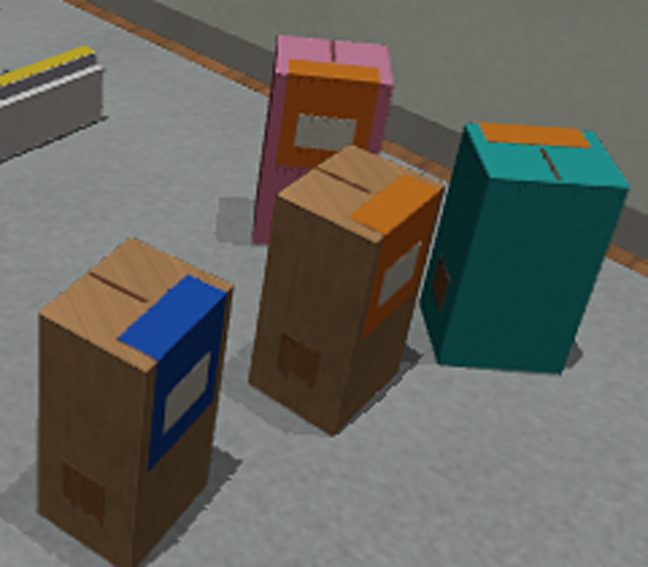

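```bash
cat >> h.py <<'E'
def q(phi):
    return [0,-np.sin(phi/2),np.cos(phi/2),0]
E
python3 - <<'E'
from h import *
g=dict(np.load("pics/top0.npz"));W=cloud(g)
hsv=cv2.cvtColor(g["frame"],cv2.COLOR_BGR2HSV)
m=(abs(W[...,2]-.17)<.01)&(W[...,1]<-.15)&(W[...,0]>.65)&((hsv[...,0]>75)|(W[...,0]>.73))&(W[...,0]<.9)
m=m.astype(np.uint8);m[:,:400]=0;m[155:]=0
k=cv2.morphologyEx(m,cv2.MORPH_OPEN,np.ones((3,3)))
p=W[k>0];r=cv2.minAreaRect((p[:,:2]*1000).astype(np.float32));print(r,cv2.boxPoints(r))
# plate
m=(abs(W[...,2]-.065)<.004)&(W[...,1]>.12)&(W[...,1]<.182)&(W[...,0]>.3)&(W[...,0]<.8)
p=W[m];r=cv2.minAreaRect((p[:,:2]*1000).astype(np.float32));print(len(p),r,cv2.boxPoints(r))
from bench import *
for pos in [(.648,-.294,.30),(.648,-.294,.155),(.64,-.21,.155),(.65,-.23,.04),(.64,-.02,.04)]:
    for f in(4.6,184.6):print(pos,f,inverse_kinematics(pos,q(np.deg2rad(f))))
E
```

```text
((778.451171875, -278.4337463378906), (71.91138458251953, 91.46284484863281), 43.253211975097656) [[ 720.92725 -269.76376]
 [ 783.59973 -336.37912]
 [ 835.9751  -287.10373]
 [ 773.3026  -220.48837]]
470 ((547.956787109375, 170.8123779296875), (25.28009033203125, 464.16558837890625), 89.44379425048828) [[315.76224 160.42586]
 [779.90594 155.92   ]
 [780.15137 181.1989 ]
 [316.00763 185.70476]]
(0.648, -0.294, 0.3) 4.6 [-4.73729138e-01  4.55801739e-01  6.76153301e-01 -4.44089210e-16
  2.00963761e+00 -2.12481061e+00]
(0.648, -0.294, 0.3) 184.6 [-4.73729138e-01  4.55801739e-01  6.76153301e-01 -4.44089210e-16
  2.00963761e+00  1.01678204e+00]
(0.648, -0.294, 0.155) 4.6 [-4.73729138e-01  3.96622439e-01  1.01037783e+00 -4.44089210e-16
  1.73459238e+00 -2.12481061e+00]
(0.648, -0.294, 0.155) 184.6 [-4.73729138e-01  3.96622439e-01  1.01037783e+00 -4.44089210e-16
  1.73459238e+00  1.01678204e+00]
(0.64, -0.21, 0.155) 4.6 [-3.67554329e-01  2.88909647e-01  1.14188055e+00 -4.44089210e-16
  1.71080246e+00 -2.01863580e+00]
(0.64, -0.21, 0.155) 184.6 [-3.67554329e-01  2.88909647e-01  1.14188055e+00 -4.44089210e-16
  1.71080246e+00  1.12295685e+00]
(0.65, -0.23, 0.04) 4.6 [-3.89428753e-01  3.71673877e-01  1.24609049e+00 -4.44089210e-16
  1.52382828e+00 -2.04051023e+00]
(0.65, -0.23, 0.04) 184.6 [-3.89428753e-01  3.71673877e-01  1.24609049e+00 -4.44089210e-16
  1.52382828e+00  1.10108243e+00]
(0.64, -0.02, 0.04) 4.6 [-8.43638964e-02  2.42593459e-01  1.40151090e+00 -4.44089210e-16
  1.49748830e+00 -1.73544537e+00]
(0.64, -0.02, 0.04) 184.6 [-8.43638964e-02  2.42593459e-01  1.40151090e+00 -4.44089210e-16
  1.49748830e+00  1.40614728e+00]
```

The crop shows the brown carton with the orange label on its -y side, centred at about (0.642,-0.224) with yaw +4.6°. Next I'll close the gripper, go behind it and touch near its top.

Run:
```python
from h import *
from bench import *
Q=q(np.deg2rad(184.6))
close()
print(state()["time"])
move_to((.648,-.294,.30),Q); print(state()["time"])
move_l((.648,-.294,.155),.2)
s=state();print(s["time"],s["ee_pos"],s["ft_force"],s["finger_gap"])
g=get_image("side");cv2.imwrite("pics/s1.png",g["frame"])
g=get_image("top");cv2.imwrite("pics/t1.png",g["frame"])
```

```text
1.4417
4.9917
5.8667 [ 0.64862872 -0.29413403  0.15705872] [0.24007808 0.31889042 0.83474631] 0.00043819532617762376
```

View pics/s1.png

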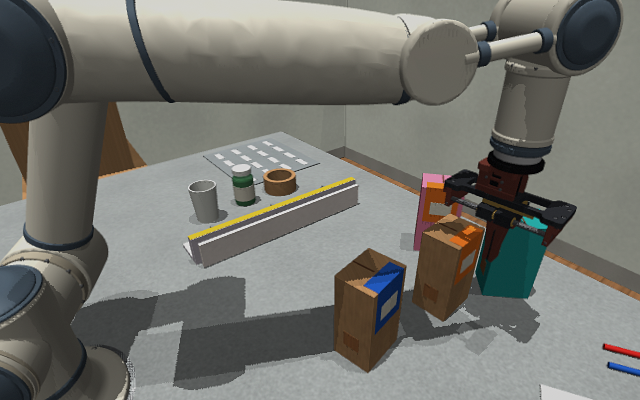

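Run:
```python
from h import *
from bench import *
d=np.array([-.0802,.9968,0]);p0=np.array([.648,-.294,.155])
f0=state()["ft_force"]
for t in list(np.arange(.008,.125,.008)):
    move_l(p0+d*t,.06); s=state(); f=s["ft_force"]-f0
    print(round(t,3),round(s["time"],2),np.round(f,2),np.round(s["ee_pos"],4))
    if np.linalg.norm(f)>15: print("stop");break
    if t>.05:
        W=cloud(get_image("side"))
        m=(abs(W[...,0]-.64)<.03)&(W[...,1]>-.16)&(W[...,1]<-.03)&(W[...,2]<.09)&(W[...,2]>.05)
        if m.sum()>150: print("down",m.sum());break
g=get_image("side");cv2.imwrite("pics/s2.png",g["frame"])
g=get_image("top");cv2.imwrite("pics/t2.png",g["frame"]);np.savez("pics/t2.npz",**g)
```

```text
0.008 6.25 [-0.12 -0.6   0.99] [ 0.6476 -0.2855  0.1558]
0.016 6.53 [-0.29 -0.05  1.23] [ 0.6468 -0.2775  0.1551]
0.024 6.82 [-0.55  0.58  0.29] [ 0.6461 -0.2697  0.155 ]
0.032 7.1 [ 1.03 -0.03  1.09] [ 0.6455 -0.2617  0.1551]
0.04 7.38 [ 0.81 -1.53  0.43] [ 0.6448 -0.2536  0.155 ]
0.048 7.67 [ 0.24 -0.79  0.36] [ 0.6442 -0.2456  0.155 ]
0.056 7.95 [-0.11  0.13  1.19] [ 0.6435 -0.2377  0.155 ]
0.064 8.28 [1.12 0.32 1.33] [ 0.6429 -0.2297  0.155 ]
0.072 8.62 [0.37 0.14 0.41] [ 0.6422 -0.2217  0.155 ]
0.08 8.95 [-0.13  0.22  1.73] [ 0.6416 -0.2138  0.155 ]
0.088 9.28 [0.68 1.01 0.42] [ 0.641  -0.2058  0.1551]
down 1020
```

View pics/s2.png

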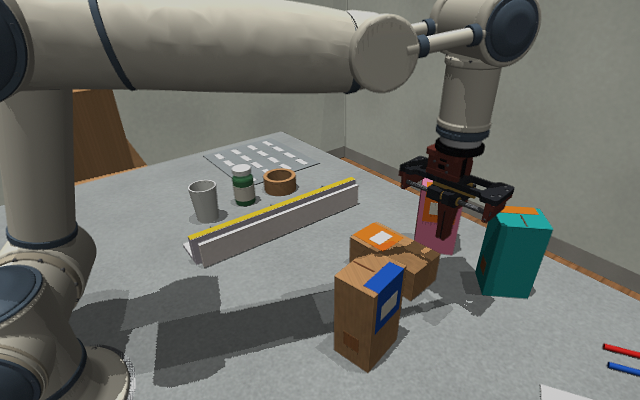

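It fell label-up with its top towards the rail (label at (380,236) in the side view). I'll back off and measure it.

```bash
cat >> h.py <<'E'
def lying(g):
    W=cloud(g)
    m=(abs(W[...,2]-.072)<.006)&(abs(W[...,0]-.64)<.11)&(W[...,1]>-.25)&(W[...,1]<.158)
    m=cv2.morphologyEx(m.astype(np.uint8),cv2.MORPH_OPEN,np.ones((3,3)))
    n,l,st,_=cv2.connectedComponentsWithStats(m)
    i=1+np.argmax(st[1:,4]); p=W[l==i]
    r=cv2.minAreaRect((p[:,:2]*1000).astype(np.float32))
    return np.round(cv2.boxPoints(r),1).tolist(),np.round(r[0],1),np.round(r[1],1),round(r[2],2),len(p)
E
python3 - <<'E'
from h import *
from bench import *
move_l((.648,-.27,.155),.15)
for n in("top","side"):
    g=get_image(n);cv2.imwrite(f"pics/{n}3.png",g["frame"]);np.savez(f"pics/{n}3.npz",**g)
    print(n,*lying(g))
E
```

```text
top [[581.0999755859375, -22.399999618530273], [595.2000122070312, -189.89999389648438], [685.9000244140625, -182.3000030517578], [671.7999877929688, -14.800000190734863]] [ 633.5 -102.3] [ 91.1 168.1] 4.82 1522
side [[578.9000244140625, -18.299999237060547], [592.5999755859375, -190.5], [685.9000244140625, -183.10000610351562], [672.2000122070312, -10.800000190734863]] [ 632.4 -100.7] [ 93.6 172.8] 4.57 2129
```

View pics/top3.png

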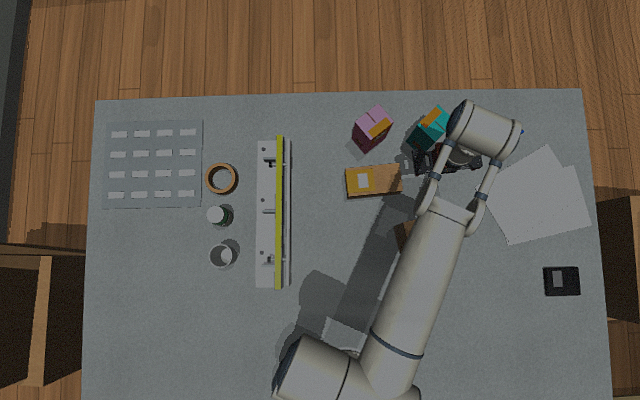

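Run:
```python
from h import *
from bench import *
Q=q(np.deg2rad(179.1)); n=np.array([.0157,1,0])
move_to((.6316,-.232,.155),Q)
move_l((.6316,-.232,.036),.15)
s=state();print(s["time"],s["ee_pos"],s["ft_force"]);f0=s["ft_force"]
p0=np.array([.6316,-.232,.036])
for t in(.022,.032,.05,.07,.09,.11,.13,.15):
    move_l(p0+n*t,.06); s=state(); f=s["ft_force"]-f0
    print(t,round(s["time"],2),np.round(f,2),np.round(s["ee_pos"],4))
    if np.linalg.norm(f)>12: print("stop");break
    if t>.04:
        g=get_image("top");c=lying(g);print(c[1:4])
for n in("top","side"):
    g=get_image(n);cv2.imwrite(f"pics/{n}4.png",g["frame"]);print(n,*lying(g))
```

```text
11.3417 [ 0.63229041 -0.23245963  0.03733202] [-0.40921745 -0.12303798  1.37434545]
0.022 11.86 [ 0.49  0.3  -0.67] [ 0.6321 -0.2095  0.0362]
0.032 12.18 [ 0.04  0.01 -0.07] [ 0.6321 -0.1996  0.036 ]
0.05 12.62 [ 0.07 -0.75 -1.6 ] [ 0.6325 -0.1813  0.0361]
(array([634.4, -70.5]), array([ 90.3, 142.3]), 3.95)
0.07 13.16 [ 0.81  0.66 -1.78] [ 0.6328 -0.1613  0.036 ]
(array([637. , -48.3]), array([ 89.8, 137.7]), 1.61)
0.09 13.69 [ 1.05 -1.18 -0.98] [ 0.6331 -0.1413  0.036 ]
(array([640.7, -28. ]), array([ 91. , 136.3]), 0.82)
0.11 14.22 [ 1.04  0.39 -2.09] [ 0.6334 -0.1213  0.036 ]
(array([643.1,   3.5]), array([108.1,  90.1]), 88.95)
0.13 14.76 [ 0.51 -1.15 -0.44] [ 0.6337 -0.1013  0.036 ]
(array([644.8,  14.1]), array([130.2,  86.9]), 88.69)
0.15 15.29 [ 0.92  0.83 -1.74] [ 0.634  -0.0813  0.036 ]
(array([645.5,  35.9]), array([126.4,  90. ]), 87.16)
top [[600.4000244140625, -25.200000762939453], [690.9000244140625, -27.0], [693.4000244140625, 96.9000015258789], [602.9000244140625, 98.69999694824219]] [646.9  35.9] [123.9  90.5] 88.83 896
side [[558.7000122070312, -77.19999694824219], [634.7999877929688, -95.5999984741211], [682.4000244140625, 101.30000305175781], [606.4000244140625, 119.69999694824219]] [620.6  12. ] [202.6  78.3] 76.39 1115
```

View pics/side4.png

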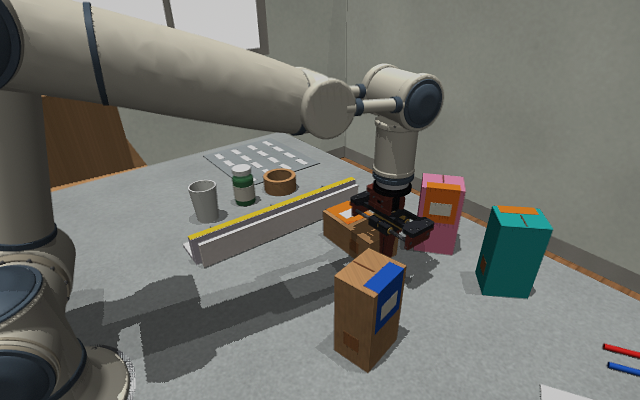

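View pics/top4.png

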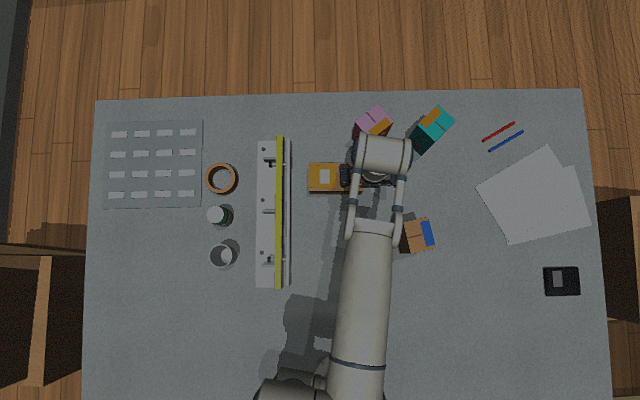

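```bash
cat >> h.py <<'E'
def favg(k=6):
    from bench import state,hold
    F=[]
    for _ in range(k):
        F.append(state()["ft_force"]); hold(.02)
    return np.mean(F,0),np.std(F,0)
E
python3 - <<'E'
from h import *
from bench import *
n=np.array([.0157,1,0])
move_l((.6338,-.095,.036),.1); move_l((.6448,-.095,.036),.1)
f0,sd=favg(10);np.save("f0.npy",f0);s=state();print(s["time"],s["ee_pos"],f0,sd)
p0=np.array([.6448,-.095,.036])
for t in(.013,.03,.045,.055,.058,.06):
    move_l(p0+n*t,.05); f,sd=favg(4);s=state()
    print(t,round(s["time"],2),np.round(f-f0,2),np.round(sd,2),np.round(s["ee_pos"],4))
    if (f-f0)[1]<-6: print("stop");break
g=get_image("top");print(lying(g))
E
```

```text
16.15 [ 0.64450488 -0.09491613  0.03590298] [-0.02114547  0.00985311 -0.04275558] [0.34238448 0.30102822 0.53243423]
0.013 16.62 [-0.48  0.26  0.18] [0.39 0.27 0.47] [ 0.645  -0.0818  0.0361]
0.03 17.18 [-0.01  0.08  0.53] [0.43 0.2  0.4 ] [ 0.6452 -0.0647  0.0359]
0.045 17.7 [ 0.66  0.09 -0.07] [0.33 0.36 0.14] [ 0.6455 -0.0497  0.036 ]
0.055 18.12 [0.14 0.23 0.2 ] [0.78 0.32 0.49] [ 0.6457 -0.0397  0.036 ]
0.058 18.43 [ 0.05 -0.01 -0.04] [0.44 0.64 0.22] [ 0.6457 -0.0369  0.036 ]
0.06 18.75 [ 0.03 -0.15  0.28] [0.32 0.17 0.35] [ 0.6457 -0.035   0.036 ]
([[598.7999877929688, 27.200000762939453], [689.0999755859375, 25.799999237060547], [691.0999755859375, 143.89999389648438], [600.7000122070312, 145.3000030517578]], array([644.9,  85.5]), array([118.1,  90.4]), 89.06, 913)
```

Run:
```python
from h import *
from bench import *
n=np.array([.0157,1,0]);p0=np.array([.6448,-.095,.036]);f0=np.load("f0.npy")
ts=list(np.arange(.0615,.0695,.002))+list(np.arange(.070,.082,.0005))
for t in ts:
    move_l(p0+n*t,.03); f,sd=favg(4);s=state()
    print(round(t,4),round(s["time"],2),np.round(f-f0,2),np.round(s["ee_pos"],4))
    if (f-f0)[1]<-4: print("stop");break
g=get_image("top");print(lying(g))
```

```text
0.0615 19.12 [-0.55 -1.46 -0.05] [ 0.6458 -0.0335  0.036 ]
0.0635 19.43 [0.06 0.02 0.05] [ 0.6458 -0.0313  0.036 ]
0.0655 19.75 [-0.2  -0.73  0.35] [ 0.6458 -0.0293  0.036 ]
0.0675 20.07 [ 0.23 -0.33 -0.21] [ 0.6459 -0.0273  0.036 ]
0.0695 20.38 [ 0.42 -0.26  0.05] [ 0.6459 -0.0254  0.036 ]
0.07 20.7 [-0.17 -1.23 -0.33] [ 0.6459 -0.0251  0.036 ]
0.0705 21.02 [-0.16 -1.94 -0.75] [ 0.6459 -0.0246  0.036 ]
0.071 21.33 [ 0.22 -1.68 -0.1 ] [ 0.6459 -0.024   0.036 ]
0.0715 21.65 [-0.05 -1.48  0.24] [ 0.6459 -0.0234  0.036 ]
0.072 21.97 [-0.02 -1.55 -0.1 ] [ 0.6459 -0.0229  0.036 ]
0.0725 22.28 [-0.42 -1.29  0.42] [ 0.6459 -0.0224  0.036 ]
0.073 22.6 [-0.31 -1.28  0.04] [ 0.6459 -0.022   0.036 ]
0.0735 22.92 [-0.13 -1.97  0.01] [ 0.6459 -0.0216  0.036 ]
0.074 23.23 [-1.25 -5.07 -0.23] [ 0.6459 -0.0215  0.036 ]
stop
([[599.2999877929688, 45.900001525878906], [689.2999877929688, 44.099998474121094], [691.5999755859375, 156.5], [601.5, 158.3000030517578]], array([645.4, 101.2]), array([112.4,  90.1]), 88.87, 887)
```

Run:
```python
from h import *
from bench import *
n=np.array([.0157,1,0]);p0=np.array([.6448,-.095,.036]);f0=np.load("f0.npy")
t=.074
for k in range(14):
    F=-(favg(3)[0]-f0)[1]
    print(round(t,5),round(state()["time"],2),round(F,2))
    if F>11.3: break
    t+=.0003 if F<8.5 else .00015
    move_l(p0+n*t,.03)
L=[]
for _ in range(24):
    s=state();L.append(np.r_[s["time"],s["ft_force"]-f0]);hold(.05)
L=np.array(L);print("hold",np.round(L[:,2],1),L.mean(0)[1:],L[-1,0]-L[0,0])
print(s["ee_pos"])
```

```text
0.074 23.33 5.35
0.0743 23.63 6.07
0.0746 23.93 6.95
0.0749 24.23 7.52
0.0752 24.53 8.24
0.0755 24.83 9.12
0.07565 25.13 9.93
0.0758 25.43 10.05
0.07595 25.73 11.16
0.0761 26.03 11.12
0.07625 26.33 11.71
hold [-11.8 -11.  -11.3 -11.8 -11.5 -12.  -11.3 -10.9 -11.8 -11.7 -11.9 -11.3
 -11.4 -11.9 -11.  -11.3 -12.1 -11.7 -12.1 -11.5 -10.7 -10.9 -11.8 -11.2] [ -2.48484064 -11.49838076   0.90596525] 1.1499999999999986
[ 0.64559348 -0.02135888  0.03606126]
```

Run:
```python
from h import *
from bench import *
n=np.array([.0157,1,0]);p0=np.array([.6448,-.095,.036]);f0=np.load("f0.npy")
move_l(p0+n*.0765,.03)
L=[]
for _ in range(28):
    s=state();L.append(np.r_[s["time"],s["ft_force"]-f0]);hold(.05)
L=np.array(L);print("hold",L.mean(0)[1:],L[:,2].min(),L[:,2].max())
for t in(.075,.073,.07,.06,.04): move_l(p0+n*t,.03 if t>.06 else .08)
f,sd=favg(6);print("zero after",f-f0)
move_l(p0+n*(-.0)+[0,0,.0],.1)
move_l(p0+[0,-.02,.2],.15)
s=state();print(s["time"])
movej([-1.0]+list(s["joint_pos"][1:]))
print(state()["time"])
for nme in("top","side"):
    g=get_image(nme);cv2.imwrite(f"pics/{nme}5.png",g["frame"]);np.savez(f"pics/{nme}5.npz",**g);print(nme,*lying(g))
```

```text
hold [ -2.69102253 -12.12597704   1.05931535] -13.017567451827492 -11.068682810371545
zero after [ 0.07037491  0.13305706 -0.3882875 ]
32.75
34.5417
top [[597.7999877929688, -10.600000381469727], [687.9000244140625, -12.300000190734863], [691.2000122070312, 156.5], [601.2000122070312, 158.3000030517578]] [644.5  73. ] [168.9  90.1] 88.87 1543
side [[594.9000244140625, -10.5], [687.2000122070312, -12.100000381469727], [690.2999877929688, 157.3000030517578], [598.0, 159.0]] [642.6  73.4] [169.4  92.3] 88.95 1455
```

View pics/side5.png

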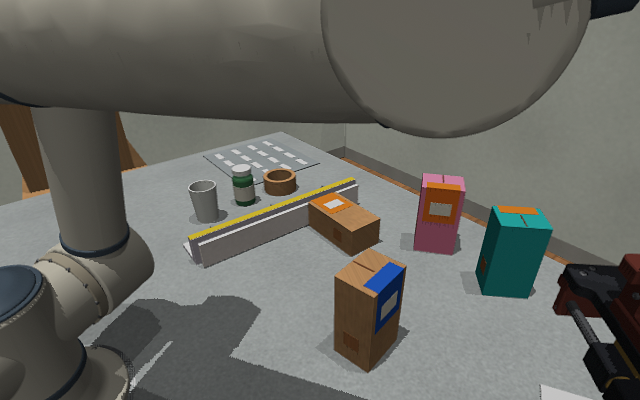

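View pics/top5.png

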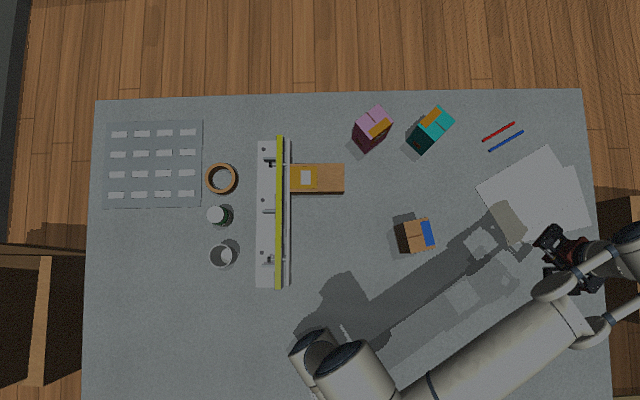

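Run:
```python
from h import *
from bench import *
g=dict(np.load("pics/top5.npz"))
for b in((390,440,208,260),(345,397,95,160)):
    r,z,m,p=topface(g,b);print(r)
s=state();print(s["time"],np.abs(s["dq"]).max())
job_done()
```

```text
((453.7555236816406, -209.9678955078125), (90.40493774414062, 74.03779602050781), 11.236479759216309)
((786.8507690429688, -97.17070007324219), (73.82101440429688, 89.54110717773438), 37.55438995361328)
34.6417 0.0024290709068233267
the job is handed in; nothing more can be done
```

The orange-label carton is lying label-up with its top flush against the white plate, and I handed the job in at 34.6 s of the allowed 72 s.

- **Tipping and sliding:** I pushed it over with closed fingers near its top, so it fell onto its blank side. I then slid it along the table, which squared it to the rail, and found the plate by feel.
- **Pressing:** It was held at about 11.5 N for 1.15 s, then about 12.1 N for a further 1.4 s. The highest reading in the two holds was 13 N. The wrist also read a sideways force of about 2.6 N during the press. I then backed the arm away.
- **Carton's final pose:** Both cameras show its top edge at y ≈ 0.157–0.159, matching the plate front at about 0.157. Its yaw is about -1.1°, and my rail estimates from the first pictures ranged from -0.6° to -1.2°. Its top centre is about 0.10 m along the rail from the rail's middle.
- **Other things:** The blue and pink cartons measured within 1 mm of their starting positions. The turquoise carton, cup, jar and tape look unmoved in the pictures; I did not re-measure them.

No check failed.

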